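# Load biscuits into the packing board

### The arm

A 7-joint arm with a two-finger parallel gripper is mounted at the origin on a cart in front of the work surface, level with it; the furniture and walls round the work are solid. World frame = base frame: x ahead of the robot, y to its left, z up, the work surface at z = 0. Lengths are in m, angles in rad, forces in N, time in s.
With the tool pointing down it reaches from about 0.35 to 0.9 m from the base axis. Payload 8.1 kg.
Tool frame: the origin (TCP) lies midway between the tips of the shut fingers; the grasp point (between the pads) lies arm.grip_point_offset behind it (arm.grip_point_offset is the distance from the TCP to the grasp point, in m); y points along the fingers, z is the direction in which the jaws open and shut, and the axes are right-handed (so a half turn about y gives the same grasp; the last joint's range is limited). The gripper opens to 92 mm and grips with 3 to 60 N. Pads are 19 mm wide; open, the fingers measure 130 mm over their backs; the gripper's body (75 mm by 190 mm) begins 47 mm behind the grasp point.
Start: joints at [-1.293, 0.434, 0.025, 1.573, -0.012, 1.134, -0.075], TCP at [0.232, 0.58, 0.195] pointing down, gripper open.
Joint ranges: [-2.62, 2.62], [-0.44, 2.09], [-1.27, 1.32], [0.08, 2.57], [-1.32, 4.46], [0.12, 2], [-2.74, 2.74]. Speed limits (rad/s): [2.22, 2.22, 3.01, 3.01, 3.14, 3.14, 3.14].

### API

Orientations are given as a rotation vector (axis times angle).
In Python, from cell import arm, get_image, camera_info gives the robot as it stands.
- The arm moves only by the tool carry_out, never from a script. Its argument "steps" is one flat list of numbers, 5 for each row, row after row: the opening, from 0 (shut) to 1 (fully open), then the shift along the world's x, y, z in units of 0.1 m (1.0 is 0.1 m), then the turn about the world's z in units of 45 degrees (1.0 is 45 degrees). In form: [hand, dx, dy, dz, spin, hand, dx, dy, dz, spin, ...]. A call has 1 to 12 rows; each row is the pose to reach, as a shift and turn from the pose commanded when the call began; what a row does not reach only later rows make up. A row lasts 1/10 s, in which the tool goes at most 50 mm and 8.59 degrees, less where a joint would pass 70% of its speed; a pose out of reach is approached as far as the arm can. A call with a number of a shift or a turn outside -1 to 1 is refused whole. A call with a gripper value outside its range is refused whole. The fingers move at their own pace and stop on an object; "grip_force" is the grip in N (left out, the last holds). Time passes only in rows, so rows that repeat a pose let the fingers close. It gives the time, the measured TCP pose, the force and the opening at its end, in the units of the state.
- arm.observe(): the state, without advancing time (a new reading comes with each control period).
- get_image(name): name is "scene" or "side" or "wrist"; returns (picture, depth): 420x560x3 uint8, red, green, blue; 420x560 float32, m along the optical axis (not along the pixel's ray), 0 where there is no reading.
- camera_info(name): a dict with "fovy" (degrees; the focal length in pixels is half the picture's height over the tangent of half this angle, whatever the lens; pixels are square), "cx", "cy" (the principal point, pixels), "R" (3x3) and "t" (3): a world point X has camera coordinates R X + t; the wrist camera has in their place "tool_from_camera" (4x4, takes a point from camera to tool coordinates, whose origin is the TCP and whose axes are the tool frame's). Camera axes: x right, y down, z forward; pixel columns grow to the right and rows downward; lengths in m; the calibration is good to about 2 mm. A picture is of the moment at which its call begins: read the wrist's pose just before it. camera_info takes no time and is no camera call.
- arm.sign_off(): hands the job in, once; it reports no verdict.
The state is a dict: "clock": time; "joints": joint angles; "dq": joint speeds; "joint_efforts": joint torques, N m; "position": TCP position; "ee_rot": TCP orientation; "force": force on the tool from outside, world axes, zero at the start; "ft_torque": the same for the moment, N m; "width": opening from 0.0 (shut) to 1.0 (fully open).
Only numpy, scipy, OpenCV 4.12 (cv2) and the standard library are available. Lean on these libraries where they do the work, as an engineer would, in place of code of your own. Each camera call takes 0.05 s, during which the arm holds its last target. There are 200 camera calls.

### The job

The three biscuits wait on the white packing board behind a closed metal gate. Fold the gate fully down by its side lever and leave it down, then slide the biscuits along the board, without lifting them off it, until one lies flat in each of the three round wells. Leave the cup, the ring cutter and the timer beside the board where they stand.

Things in the scene. Friction and masses are not known exactly. Their poses are not given: they have to be found in the camera images.
- tray: White plastic board fixed to the table, 174 (x) x 280 (y) mm, origin on the table at mid width; x runs from its open front edge (x = -85 mm) to the wells. Flat deck, top z = 24 mm, to x = 3; 5 mm deep recess for the folded gate to x = 19; then the well block, top z = 24 mm. Side rails at y = +-132 to 140 mm stand 6 mm above the deck.
- well_0 (a point): Centre of the floor of the left (+y) round well (tray frame x = 55 mm, y = 80 mm, z = 8 mm). The well is 52 mm in diameter and 16 mm deep below the deck top; its near edge is 26 mm before this point.
- well_1 (a point): Centre of the floor of the middle round well (tray frame x = 55 mm, y = 0 mm, z = 8 mm). The well is 52 mm in diameter and 16 mm deep below the deck top; its near edge is 26 mm before this point.
- well_2 (a point): Centre of the floor of the right (-y) round well (tray frame x = 55 mm, y = -80 mm, z = 8 mm). The well is 52 mm in diameter and 16 mm deep below the deck top; its near edge is 26 mm before this point.
- biscuit_0: Hard-baked round biscuit, 42 mm in diameter, 14 mm thick, 30 g, with crimped edge; origin at the centre of its underside, z up. The three are alike; any may go into any well. They start flat on the deck, roughly one before each well (within 10 mm sideways).
- biscuit_1: Hard-baked round biscuit, 42 mm in diameter, 14 mm thick, 30 g, with crimped edge; origin at the centre of its underside, z up. The three are alike; any may go into any well. They start flat on the deck, roughly one before each well (within 10 mm sideways).
- biscuit_2: Hard-baked round biscuit, 42 mm in diameter, 14 mm thick, 30 g, with crimped edge; origin at the centre of its underside, z up. The three are alike; any may go into any well. They start flat on the deck, roughly one before each well (within 10 mm sideways).
- gate (a joint): Hinge of the gate flap and its lever, rad. 0: flap upright (blocks the way, 11 mm above the deck), lever upright. Grows as the lever swings toward the board's front edge (tray -x) and down; 1.57 (stop): flap flat in its recess, lever level. Stays where it is left; needs 1 to 2 N at the lever. Starts at 0 to 0.25.
- gate_lever (a point): Centre of the black crossbar on the lever's end, 50 mm from the hinge; crossbar 14 mm thick, 30 mm long along tray y, on a 8 mm rod. The lever stands outside the left (+y) rail.
- gate_hinge (a point): Point on the hinge axis (which runs along tray y) at the lever's foot: tray frame x = 19, y = 168, z = 22 mm.
- small_cup: Bystander: small steel cup, 71 mm wide, 42 mm high; origin under its centre. Left of the board.
- ring_cutter: Bystander: tinplate ring cutter, 66 mm wide, 32 mm high; origin under its centre. Right of the board.
- timer: Bystander: red and white kitchen timer, 66 mm wide, 55 mm high; origin under its centre. Left of the board.

How it is judged:
On the way:
1. the gate is folded down (gate joint above 1.45 rad) with no biscuit in a well yet (value of joint gate above 1.45 rad and x of each of biscuit_0, biscuit_1, biscuit_2 in the frame of tray below 0.015 m), for 0.2 s.
At the end, for the whole second after the job is handed in: Each of the three wells holds one biscuit, lying flat (tilt under 0.12 rad) on the well's floor (underside less than 10.5 mm above the table) and within 9 mm of the well's centre, at rest; the gate is still folded down (joint above 1.4 rad) (((horizontal distance between biscuit_0 and well_0 below 0.009 m and z of biscuit_0 in the frame of tray below 0.0105 m and angle between biscuit_0's own z axis and vertical below 0.12 rad) or (horizontal distance between biscuit_1 and well_0 below 0.009 m and z of biscuit_1 in the frame of tray below 0.0105 m and angle between biscuit_1's own z axis and vertical below 0.12 rad) or (horizontal distance between biscuit_2 and well_0 below 0.009 m and z of biscuit_2 in the frame of tray below 0.0105 m and angle between biscuit_2's own z axis and vertical below 0.12 rad)) and ((horizontal distance between biscuit_0 and well_1 below 0.009 m and z of biscuit_0 in the frame of tray below 0.0105 m and angle between biscuit_0's own z axis and vertical below 0.12 rad) or (horizontal distance between biscuit_1 and well_1 below 0.009 m and z of biscuit_1 in the frame of tray below 0.0105 m and angle between biscuit_1's own z axis and vertical below 0.12 rad) or (horizontal distance between biscuit_2 and well_1 below 0.009 m and z of biscuit_2 in the frame of tray below 0.0105 m and angle between biscuit_2's own z axis and vertical below 0.12 rad)) and ((horizontal distance between biscuit_0 and well_2 below 0.009 m and z of biscuit_0 in the frame of tray below 0.0105 m and angle between biscuit_0's own z axis and vertical below 0.12 rad) or (horizontal distance between biscuit_1 and well_2 below 0.009 m and z of biscuit_1 in the frame of tray below 0.0105 m and angle between biscuit_1's own z axis and vertical below 0.12 rad) or (horizontal distance between biscuit_2 and well_2 below 0.009 m and z of biscuit_2 in the frame of tray below 0.0105 m and angle between biscuit_2's own z axis and vertical below 0.12 rad)) and value of joint gate above 1.4 rad and linear speed of each of biscuit_0, biscuit_1, biscuit_2 below 0.02 m/s); the robot touches nothing.
It fails at once if a biscuit is lifted more than 16 mm off the deck (z of any of biscuit_0, biscuit_1, biscuit_2 in the frame of tray above 0.04 m).
It fails at once if the cup, the ring cutter or the timer is moved more than 25 mm (distance of any of small_cup, ring_cutter, timer from where it was at the start of the episode above 0.025 m).
It also fails if it takes over 61 s, if anything falls off the work surface, if the arm or the gripper's body presses on something with over 40 N, if the wrist force passes 120 N, or if a joint passes its speed limit or range.

## Working session

There is one attempt and no reset: what is moved stays moved. The work goes in short steps, Python scripts to look and compute and a tool call to move; the robot and the scene stay as the last step left them, time stands still between calls to the robot, and variables do not carry over. Pictures are saved under pics/ and viewed, about 8 in all and at most 12, crops included, and the job is handed in when it is done.

Besides the shell and the picture viewer there is one more tool, called after ">>>" by a JSON object that holds its "op" and its "data", one argument or row to a line. carry_out: Moves the arm, as the interface text tells. Shifts and turns lie within -1 to 1; 1 stands for 0.1 m of shift or 45 degrees of turn. Its arguments: {"type":"object","properties":{"steps":{"type":"array","items":{"type":"number"}},"grip_force":{"type":"number"}},"required":["steps"]}

```bash
mkdir -p pics
cat > h.py <<'E'
import numpy as np, cv2
from scipy.spatial.transform import Rotation as Ro
from cell import arm, get_image, camera_info
def snap(n,fn=None):
    s=arm.observe(); im,d=get_image(n); c=camera_info(n)
    f=210/np.tan(np.radians(c['fovy'])/2)
    if 'R' in c: R=np.array(c['R']);t=np.array(c['t']);Rw=R.T;o=-R.T@t
    else:
        T=np.array(c['tool_from_camera']);Rt=Ro.from_rotvec(s['ee_rot']).as_matrix()
        Rw=Rt@T[:3,:3];o=Rt@T[:3,3]+np.array(s['position'])
    if fn: cv2.imwrite('pics/'+fn,im[:,:,::-1])
    return im,d,(f,c['cx'],c['cy'],Rw,o)
def ray(cam,u,v,z):
    f,cx,cy,Rw,o=cam; r=Rw@np.array([(u-cx)/f,(v-cy)/f,1]); return o+r*(z-o[2])/r[2]
def cloud(d,cam):
    f,cx,cy,Rw,o=cam; v,u=np.mgrid[:d.shape[0],:d.shape[1]]
    P=np.stack([(u-cx)/f*d,(v-cy)/f*d,d],-1)@Rw.T+o; P[d==0]=np.nan; return P
E
python3 - <<'E'
from h import *
a=snap('scene','a.png');b=snap('side','b.png')
cv2.imwrite('pics/ab.png',cv2.resize(np.vstack([a[0],b[0]])[:,:,::-1],None,fx=.7,fy=.7))
s=arm.observe();print(s); print(arm.grip_point_offset, Ro.from_rotvec(s['ee_rot']).as_matrix().round(2))
for x in(a,b): print(x[2][4],x[2][3].round(2))
E
```

```text
{'clock': 0.1, 'joints': array([-1.29261078,  0.4351702 ,  0.02495736,  1.57398294, -0.01163324,
        1.13400264, -0.07508079]), 'dq': array([ 0.00026239, -0.00016155, -0.00188619, -0.00292666,  0.00077509,
        0.00059719, -0.00022023]), 'joint_efforts': array([ 2.38948829e-03, -6.69122958e+01,  9.87601429e-01, -3.15140676e+01,
       -6.05536345e-02,  3.74536228e-02,  4.76971456e-05]), 'position': array([0.23212915, 0.57976025, 0.19442175]), 'ee_rot': array([-1.55147863,  0.29897726, -0.29869802]), 'force': array([0.21273785, 0.60136382, 0.6638503 ]), 'ft_torque': array([ 0.09325818, -0.00537361,  0.06668656]), 'width': 1.0051812335946395}
0.0188 [[ 0.93 -0.    0.37]
 [-0.37 -0.    0.93]
 [ 0.   -1.   -0.  ]]
[-0.07251209 -0.246309    0.59215381] [[ 0.45 -0.54  0.71]
 [-0.89 -0.28  0.36]
 [ 0.   -0.79 -0.61]]
[0.14897486 0.9931544  0.5693641 ] [[-0.92 -0.17  0.34]
 [-0.38  0.4  -0.83]
 [ 0.   -0.9  -0.44]]
```

View pics/ab.png

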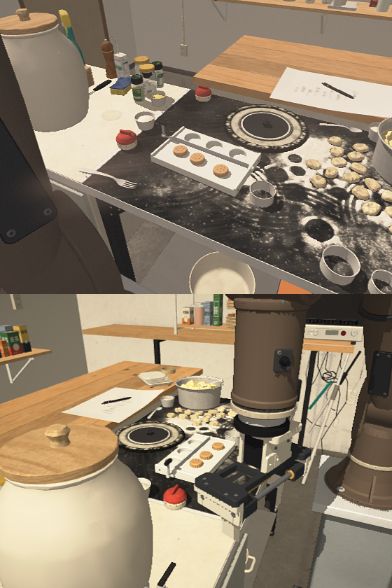

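Run:
```python
from h import *
out=[]
for n,(u0,v0,w,h) in {'scene':(150,110,260,195),'side':(200,170,260,195)}.items():
    im,d,cam=snap(n)
    hsv=cv2.cvtColor(im,cv2.COLOR_RGB2HSV)
    m=cv2.inRange(hsv,(5,80,110),(20,200,255)); 
    P=cloud(d,cam); m[~((P[...,2]>.02)&(P[...,2]<.06))]=0
    N,L,S,C=cv2.connectedComponentsWithStats(m)
    for i in range(1,N):
        if S[i,4]>60: print(n,'bis',C[i].round(1),S[i,4],ray(cam,*C[i],.038).round(4))
    w_=((im.min(-1)>120)&(hsv[...,1]<50)&(abs(P[...,2]-.024)<.012)).astype(np.uint8)
    N,L,S,C=cv2.connectedComponentsWithStats(w_); 
    for i in range(1,N):
      if S[i,4]>300:
        q=P[L==i]; r=cv2.minAreaRect(q[:,:2].astype(np.float32)*1000); print(n,'white',C[i].round(),S[i,4],r,np.median(q[:,2]).round(4))
    out.append(cv2.resize(im[v0:v0+h,u0:u0+w,::-1],(780,585) if 0 else (400,300),interpolation=cv2.INTER_CUBIC))
    cv2.imwrite(f'pics/c_{n}.png',cv2.resize(im[v0:v0+h,u0:u0+w,::-1],(780,585),interpolation=cv2.INTER_CUBIC))
```

```text
scene bis [414.2  98.5] 14967 [ 1.2538 -0.024   0.038 ]
scene bis [257.1 215.2] 275 [0.5183 0.1219 0.038 ]
scene bis [281.4 226.6] 296 [0.5087 0.0603 0.038 ]
scene bis [315.  243.4] 329 [ 0.4937 -0.0195  0.038 ]
scene white [299. 228.] 4609 ((549.9428100585938, 46.08191680908203), (276.8664245605469, 177.7069854736328), 85.59767150878906) 0.0242
scene white [502. 373.] 368 ((365.0532531738281, -356.1302490234375), (71.78225708007812, 50.01467514038086), 14.223000526428223) 0.031
side bis [113.1 148.1] 11727 [ 1.3216 -0.2418  0.038 ]
side bis [310.9 217.2] 164 [ 0.4947 -0.0012  0.038 ]
side bis [293.6 230.1] 190 [0.5095 0.0784 0.038 ]
side bis [279.7 241.2] 201 [0.5191 0.1395 0.038 ]
side bis [518.9 275.1] 298 [0.0206 0.0812 0.038 ]
side bis [536.3 280.2] 247 [-0.0108  0.0875  0.038 ]
side white [281. 232.] 2741 ((548.7230834960938, 53.80082702636719), (349.9438171386719, 174.56532287597656), 85.7641830444336) 0.0234
```

View pics/c_scene.png

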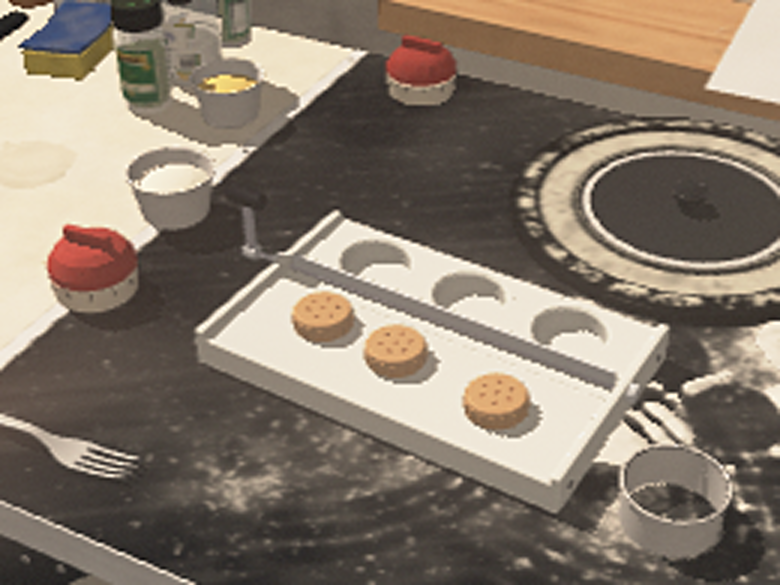

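View pics/c_side.png

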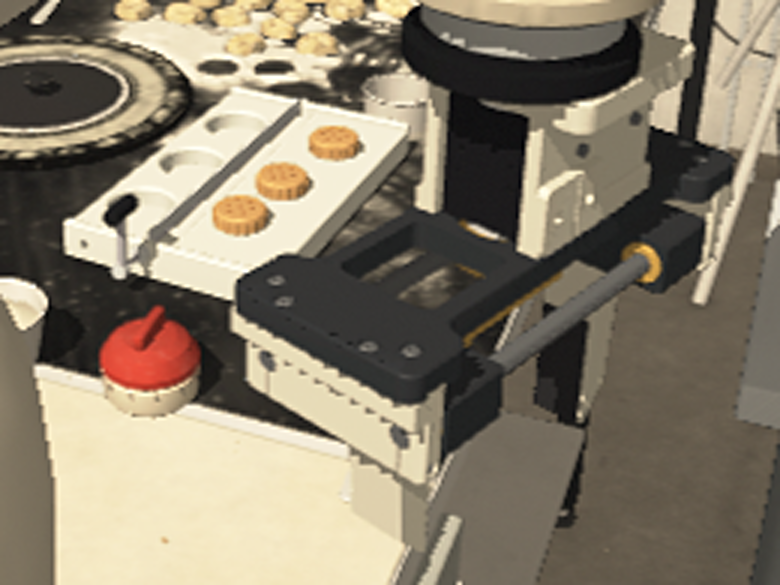

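Run:
```python
from h import *
im,d,cam=snap('scene');P=cloud(d,cam)
q=P[np.isfinite(P[...,0])&(P[...,2]>.03)&(P[...,2]<.35)]
q=q[(q[:,0]>.2)&(q[:,0]<.8)&(q[:,1]>-.3)&(q[:,1]<.8)]
H,xe,ye=np.histogram2d(q[:,0],q[:,1],bins=[np.arange(.2,.81,.05),np.arange(-.3,.81,.05)])
M=np.zeros(H.shape); i=((q[:,0]-.2)/.05).astype(int);j=((q[:,1]+.3)/.05).astype(int)
np.maximum.at(M,(i,j),q[:,2]*1000)
print('y',ye.round(2)[:-1]);
for k in range(12): print(xe[k].round(2),M[k].astype(int))
for n in('scene','side'):
    im,d,cam=snap(n);hsv=cv2.cvtColor(im,cv2.COLOR_RGB2HSV);P=cloud(d,cam)
    m=(hsv[...,2]<60)&(P[...,2]>.045)&(P[...,2]<.1)&(abs(P[...,0]-.58)<.08)&(abs(P[...,1]-.22)<.06)
    v,u=np.nonzero(m); print(n,'lever',len(u),u.mean(),v.mean(),np.median(P[m],0).round(4),ray(cam,u.mean(),v.mean(),.07).round(4))
```

```text
y [-0.3  -0.25 -0.2  -0.15 -0.1  -0.05 -0.    0.05  0.1   0.15  0.2   0.25
  0.3   0.35  0.4   0.45  0.5   0.55  0.6   0.65  0.7   0.75]
0.2 [0 0 0 0 0 0 0 0 0 0 0 0 0 0 0 0 0 0 0 0 0 0]
0.25 [0 0 0 0 0 0 0 0 0 0 0 0 0 0 0 0 0 0 0 0 0 0]
0.3 [0 0 0 0 0 0 0 0 0 0 0 0 0 0 0 0 0 0 0 0 0 0]
0.35 [0 0 0 0 0 0 0 0 0 0 0 0 0 0 0 0 0 0 0 0 0 0]
0.4 [  0   0   0  34   0   0   0   0   0   0   0   0   0   0   0   0 211 279
 339 320   0   0]
0.45 [  0   0  33  33  32  42  38  40   0  31   0  46  46   0   0   0 266 340
 340 340 339   0]
0.5 [  0   0  33  33  32  40  40  41  41  32   0  56  56   0   0   0 274 340
 349 348 340   0]
0.55 [  0   0   0   0  37  37  36  35  37  37  80  41  43   0   0   0 269 340
 340 340 339   0]
0.6 [  0   0   0   0  31   0   0   0   0  33   0  43  43  43   0   0 235 289
 340 339   0   0]
0.65 [ 0  0  0  0  0  0  0  0  0  0  0  0 43  0  0  0  0  0  0  0  0  0]
0.7 [  0   0   0   0   0   0   0   0   0   0   0   0  40  43 105 105   0  33
   0   0   0   0]
0.75 [  0   0   0   0   0   0   0   0   0   0   0   0  42  44 121 117  36  36
   0   0  82   0]
scene lever 24 233.08333333333334 176.95833333333334 [0.573  0.2097 0.0724] [0.5768 0.2148 0.07  ]
side lever 59 239.61016949152543 239.71186440677965 [0.5739 0.2284 0.0761] [0.5786 0.218  0.07  ]
```

>>> {"op": "carry_out", "data": {
  "steps": [0,0.5,-0.5,0.2,0.19,0,0.9,-1,0.4,0.384]
}}

```text
clock: 0.55
position: [0.2968, 0.5096, 0.2228]
ee_rot: [-1.571, 0.057, -0.057]
force: [2.0, 0.0, 0.0]
width: 0.876
```

>>> {"op": "carry_out", "data": {
  "steps": [0,0.1,-0.5,0,0.08,0,0.2,-1,0,0.08,0,0.3,-1,0,0.08]
}}

```text
clock: 0.85
position: [0.3287, 0.4029, 0.2234]
ee_rot: [-1.574, 0.019, -0.019]
force: [-0.4, 0.8, -0.2]
width: 0.614
```

>>> {"op": "carry_out", "data": {
  "steps": [0,0.4,-0.4,0,0,0,0.8,-0.8,0,0,0,1,-1,0,0]
}}

```text
clock: 1.15
position: [0.4291, 0.308, 0.2236]
ee_rot: [-1.571, 0.015, -0.016]
force: [-0.1, 0.7, -0.5]
width: 0.353
```

>>> {"op": "carry_out", "data": {
  "steps": [0,0.4,-0.4,0,0,0,0.8,-0.8,0,0,0,0.8,-1,0,0,0,0.8,-1,0,0]
}}

```text
clock: 1.55
position: [0.5098, 0.2043, 0.2233]
ee_rot: [-1.573, 0.02, -0.022]
force: [-0.3, 0.2, 0.1]
width: 0.023
```

Run:
```python
from h import *
snap('wrist','w1.png'); s=arm.observe(); print(s['position'],Ro.from_rotvec(s['ee_rot']).as_matrix().round(3),s['clock'])
```

```text
[0.50841732 0.20755902 0.22332754] [[ 1.     0.     0.023]
 [-0.023 -0.001  1.   ]
 [ 0.    -1.    -0.001]] 1.6
```

View pics/w1.png

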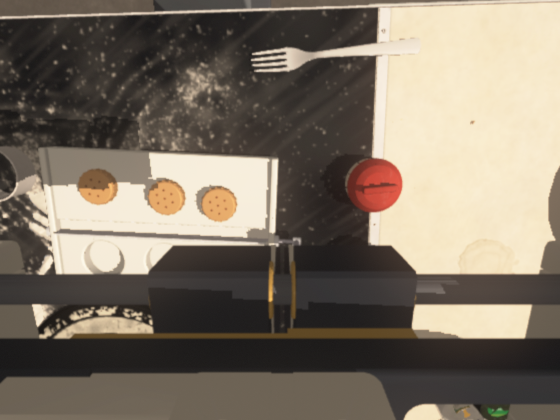

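Run:
```python
from h import *
im,d,cam=snap('wrist'); hsv=cv2.cvtColor(im,cv2.COLOR_RGB2HSV)
m=cv2.inRange(hsv,(5,90,60),(22,255,255)); m[:,240:]=0;m[:165]=0;m[230:]=0
m=cv2.morphologyEx(m,cv2.MORPH_CLOSE,np.ones((5,5)))
N,L,S,C=cv2.connectedComponentsWithStats(m)
for i in range(1,N):
    if S[i,4]>300:
        c,r=cv2.minEnclosingCircle(np.argwhere(L==i)[:,::-1].astype(np.float32)); print('bis',c,r,ray(cam,*c,.037).round(4))
for p in((278,157),(40,148)): print('corner',ray(cam,*p,.030).round(4))
print('well',ray(cam,102,258,.024).round(4)); print('lever foot',ray(cam,298,241,.07).round(4))
w=d.copy();P=cloud(d,cam); k=(P[...,2]>.02)&(P[...,2]<.035)&(im.min(-1)>60)
k[:,300:]=0;k[235:]=0
q=P[k].astype(np.float32);
# front edge & left edge extremes
for lo in np.arange(-.08,.19,.03):
    s=q[(q[:,1]>lo)&(q[:,1]<lo+.01)]; print(round(lo+.005,3),len(s), np.percentile(s[:,0],[1,2]).round(4) if len(s)>5 else '')
for lo in np.arange(.46,.56,.02):
    s=q[(q[:,0]>lo)&(q[:,0]<lo+.01)]; print(round(lo+.005,3),np.percentile(s[:,1],[1,99]).round(4))
m=cv2.inRange(hsv,(0,0,0),(180,255,255))
cv2.imwrite('pics/w1c.png',cv2.resize(im[130:300,30:320,::-1],None,fx=2.7,fy=2.7,interpolation=cv2.INTER_CUBIC))
```

```text
bis (94.5, 187.0) 20.155742645263672 [ 0.4993 -0.011   0.037 ]
bis (163.0, 198.0) 19.026397705078125 [0.5143 0.0676 0.037 ]
bis (215.3761444091797, 205.01834106445312) 18.076251983642578 [0.5242 0.1288 0.037 ]
corner [0.4702 0.2045 0.03  ]
corner [ 0.4535 -0.0704  0.03  ]
well [ 0.5934 -0.0247  0.024 ]
lever foot [0.56   0.2249 0.07  ]
-0.075 941 [0.4548 0.4558]
-0.045 574 [0.4569 0.4579]
-0.015 330 [0.4587 0.4588]
0.015 594 [0.4615 0.4617]
0.045 406 [0.4635 0.4636]
0.075 390 [0.4655 0.4656]
0.105 500 [0.4674 0.4684]
0.135 346 [0.4692 0.4702]
0.165 575 [0.4723 0.4733]
0.195 431 [0.474  0.4747]
0.465 [-0.1171  0.1207]
0.485 [-0.11    0.1971]
0.505 [-0.1199  0.1963]
0.525 [-0.0811  0.1945]
0.545 [-0.0828  0.1928]
0.565 [-0.0342  0.1934]
```

View pics/w1c.png

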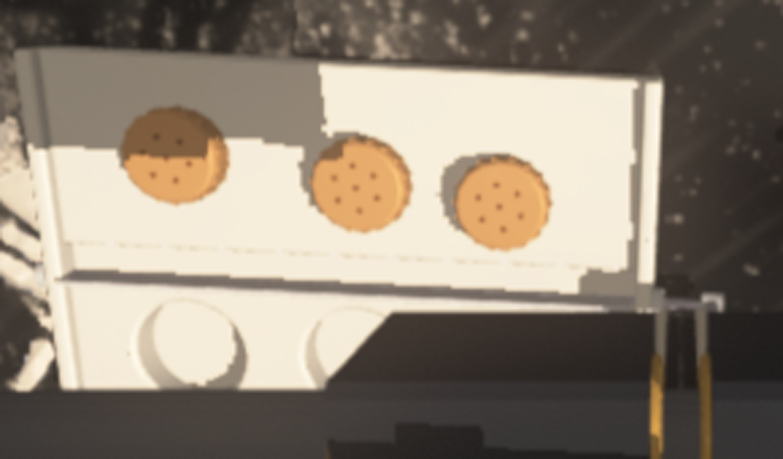

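>>> {"op": "carry_out", "data": {
  "steps": [0,0.5,0.1,0,-0.06,0,0.97,0.15,-0.1,-0.06,0,0.97,0.15,-0.5,-0.06,0,0.97,0.15,-0.9,-0.06,0,0.97,0.15,-1,-0.06,0,0.97,0.15,-1,-0.06]
}}

```text
clock: 2.25
position: [0.6025, 0.2261, 0.122]
ee_rot: [-1.571, 0.053, -0.047]
force: [0.1, -0.8, 0.6]
width: 0.002
```

Run:
```python
from h import *
im,d,cam=snap('side');P=cloud(d,cam);s=arm.observe();print(s['position'],s['force'],s['ee_rot'])
cv2.imwrite('pics/s2.png',cv2.resize(im[180:320,190:390,::-1],(800,560),interpolation=cv2.INTER_CUBIC))
```

```text
[0.60391696 0.22616128 0.12404051] [0.16977991 0.44136469 0.39424733] [-1.56969494  0.05070548 -0.050265  ]
```

View pics/s2.png

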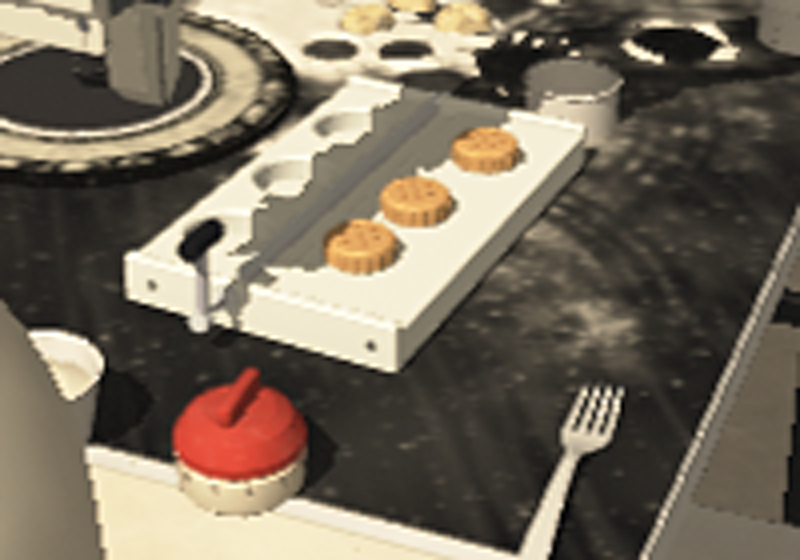

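>>> {"op": "carry_out", "data": {
  "steps": [0,0,-0.04,-0.4,0,0,0,-0.04,-0.69,0,0,0,-0.04,-0.69,0,0,-0.1,-0.04,-0.69,0,0,-0.2,-0.04,-0.69,0,0,-0.34,-0.04,-0.69,0,0,-0.42,-0.04,-0.74,0,0,-0.5,-0.04,-0.8,0,0,-0.55,-0.04,-0.87,0,0,-0.6,-0.04,-0.94,0,0,-0.64,-0.04,-0.97,0,0,-0.64,-0.04,-0.97,0]
}}

```text
clock: 3.5
position: [0.5394, 0.2205, 0.0255]
ee_rot: [-1.571, 0.053, -0.051]
force: [-0.7, 0.2, 0.5]
width: 0.008
```

Run:
```python
from h import *
im,d,cam=snap('side');P=cloud(d,cam);s=arm.observe();print(s['position'],s['force'],s['ee_rot'])
cv2.imwrite('pics/s3.png',cv2.resize(im[180:320,190:390,::-1],(800,560),interpolation=cv2.INTER_CUBIC))
```

```text
[0.54009969 0.22066582 0.02598437] [-0.12665145  0.38115612 -0.08716   ] [-1.57047793  0.05214676 -0.05135263]
```

View pics/s3.png

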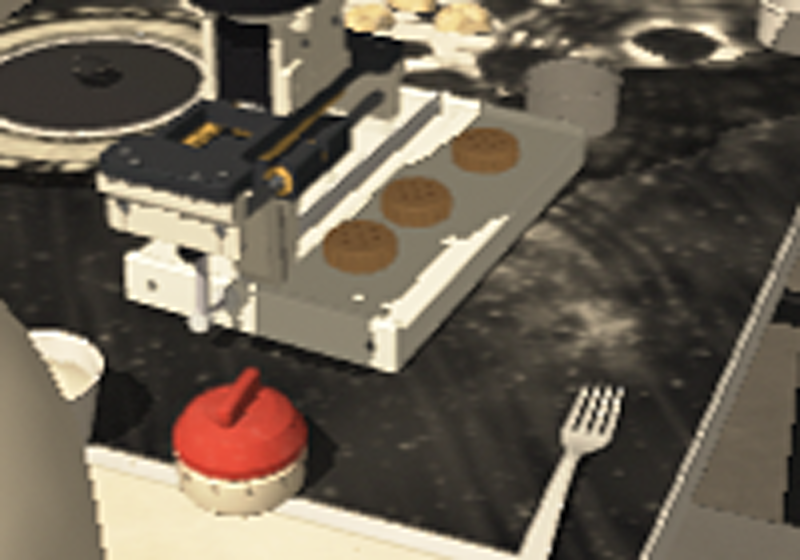

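Run:
```python
from h import *
im,d,cam=snap('side');P=cloud(d,cam)
f=lambda u,v:(190+u/4,180+v/4)
for n,p,z in(('foot',f(200,322),.02),('rodtop',f(200,258),.06),('fingertip',f(266,282),.026),('corner left far',f(128,252),.03),('corner left front',f(398,330),.03)):
    print(n,p,ray(cam,*p,z).round(4),P[int(round(p[1])),int(round(p[0]))].round(4))
im,d,cam=snap('scene')
cv2.imwrite('pics/a4.png',cv2.resize(im[150:290,200:400,::-1],(800,560),interpolation=cv2.INTER_CUBIC))
```

```text
foot (240.0, 260.5) [0.5781 0.2217 0.02  ] [0.5766 0.2244 0.0231]
rodtop (240.0, 244.5) [0.5768 0.2207 0.06  ] [0.5707 0.2315 0.0684]
fingertip (256.5, 250.5) [0.5588 0.1787 0.026 ] [0.5349 0.2285 0.0601]
corner left far (222.0, 243.0) [0.6431 0.1849 0.03  ] [0.6423 0.1861 0.0308]
corner left front (289.5, 262.5) [0.4693 0.2025 0.03  ] [0.4711 0.1952 0.0265]
```

View pics/a4.png

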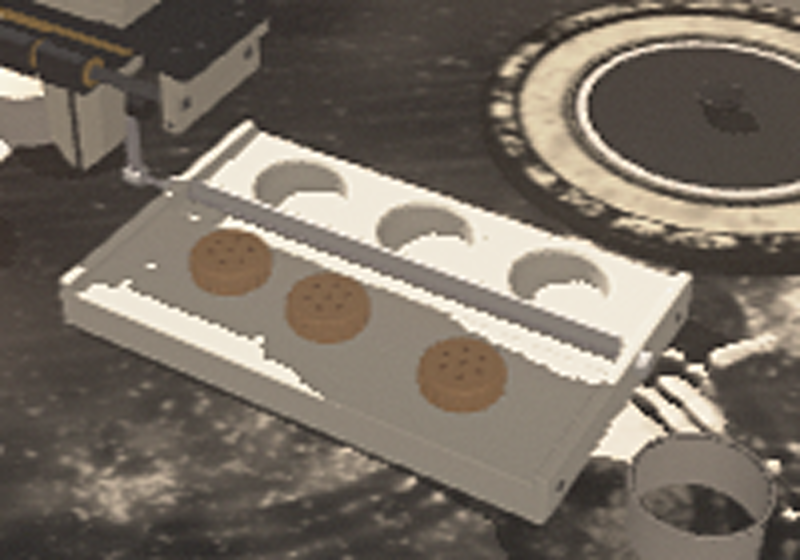

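Run:
```python
from h import *
for n in('side','scene'):
    im,d,cam=snap(n);P=cloud(d,cam);f,cx,cy,Rw,o=cam
    s=arm.observe();p=np.array(s['position']);c=Rw.T@(p-o);print(n,'tcp px',(f*c[0]/c[2]+cx).round(1),(f*c[1]/c[2]+cy).round(1))
    m=(P[...,2]>.01)&(P[...,2]<.25)&(abs(P[...,0]-p[0])<.12)&(abs(P[...,1]-p[1])<.12)&(P[...,2]>.042)
    q=P[m]
    for lo in np.arange(.04,.16,.01):
        t=q[(q[:,2]>=lo)&(q[:,2]<lo+.01)]
        if len(t): print(lo.round(2),len(t),t.min(0).round(3),t.max(0).round(3))
print(s)
```

```text
side tcp px 255.5 261.2
0.04 184 [0.485 0.218 0.042] [0.623 0.338 0.05 ]
0.05 75 [0.502 0.217 0.05 ] [0.579 0.335 0.06 ]
0.06 51 [0.527 0.207 0.06 ] [0.582 0.237 0.07 ]
0.07 79 [0.526 0.202 0.07 ] [0.584 0.241 0.08 ]
0.08 58 [0.526 0.205 0.08 ] [0.543 0.241 0.09 ]
0.09 60 [0.526 0.204 0.09 ] [0.541 0.242 0.1  ]
0.1 39 [0.526 0.205 0.1  ] [0.54  0.242 0.11 ]
0.11 9 [0.527 0.228 0.111] [0.531 0.244 0.115]
0.12 152 [0.496 0.136 0.123] [0.58  0.313 0.13 ]
0.13 338 [0.496 0.139 0.13 ] [0.579 0.312 0.14 ]
0.14 432 [0.495 0.134 0.14 ] [0.583 0.317 0.15 ]
0.15 325 [0.496 0.132 0.15 ] [0.581 0.319 0.16 ]
scene tcp px 223.4 200.9
0.04 155 [0.486 0.215 0.042] [0.593 0.335 0.05 ]
0.05 73 [0.503 0.215 0.05 ] [0.581 0.333 0.06 ]
0.06 40 [0.529 0.205 0.06 ] [0.581 0.235 0.07 ]
0.07 96 [0.528 0.201 0.07 ] [0.582 0.236 0.08 ]
0.08 78 [0.528 0.201 0.08 ] [0.576 0.238 0.09 ]
0.09 82 [0.528 0.2   0.09 ] [0.552 0.24  0.1  ]
0.1 64 [0.528 0.199 0.1  ] [0.549 0.239 0.11 ]
0.11 10 [0.528 0.199 0.111] [0.536 0.205 0.117]
0.12 127 [0.499 0.131 0.12 ] [0.57  0.308 0.13 ]
0.13 373 [0.498 0.131 0.13 ] [0.581 0.308 0.14 ]
0.14 439 [0.498 0.126 0.14 ] [0.583 0.31  0.15 ]
0.15 277 [0.498 0.123 0.15 ] [0.569 0.315 0.16 ]
{'clock': 3.75, 'joints': array([-0.56739946,  0.55713423,  0.12520655,  1.85766235, -0.09881434,
        0.73207461,  1.11714837]), 'dq': array([-0.00037711, -0.00195769, -0.00010819,  0.00244014,  0.0002912 ,
        0.00062517, -0.00124584]), 'joint_efforts': array([-5.12345787e-02, -6.68737221e+01,  2.97848649e+00, -2.29828870e+01,
        8.10248370e-03,  9.39467945e-02,  3.77692977e-04]), 'position': array([0.54082373, 0.22074598, 0.02655314]), 'ee_rot': array([-1.56993065,  0.05152   , -0.05251537]), 'force': array([-0.00422672,  0.49253973,  0.39961646]), 'ft_torque': array([ 0.01615694, -0.00587149, -0.01934121]), 'width': 0.0012947276047847608}
```

>>> {"op": "carry_out", "data": {
  "steps": [0,0,0.01,0.4,0,0,0,0.01,0.58,0,0,0.32,0.01,0.58,0,0,0.65,0.01,0.58,0,0,0.65,0.01,0.5,0,0,0.65,0.01,0.2,0,0,0.65,0.01,0,0,0,0.65,0.01,0,0]
}}

```text
clock: 4.55
position: [0.6027, 0.2208, 0.0233]
ee_rot: [-1.573, 0.056, -0.048]
force: [-0.7, 0.4, 0.4]
width: 0.003
```

>>> {"op": "carry_out", "data": {
  "steps": [0,-0.1,0,0,0,0,-0.2,0,0,0,0,-0.3,0,0,0,0,-0.35,0,0,0,0,-0.42,0,-0.05,0,0,-0.5,0,-0.1,0,0,-0.5,0,-0.1,0]
}}

```text
clock: 5.25
position: [0.5541, 0.2218, 0.0156]
ee_rot: [-1.57, 0.052, -0.051]
force: [0.8, 0.2, -0.8]
width: 0.002
```

Run:
```python
from h import *
im,d,cam=snap('side');P=cloud(d,cam);s=arm.observe();print(s['position'],s['force'],s['ee_rot'])
cv2.imwrite('pics/s5.png',cv2.resize(im[180:320,190:390,::-1],(800,560),interpolation=cv2.INTER_CUBIC))
```

```text
[0.55432682 0.22167669 0.01583911] [ 0.57837816 -0.00369157  0.60991057] [-1.57063887  0.05253474 -0.05048836]
```

View pics/s5.png

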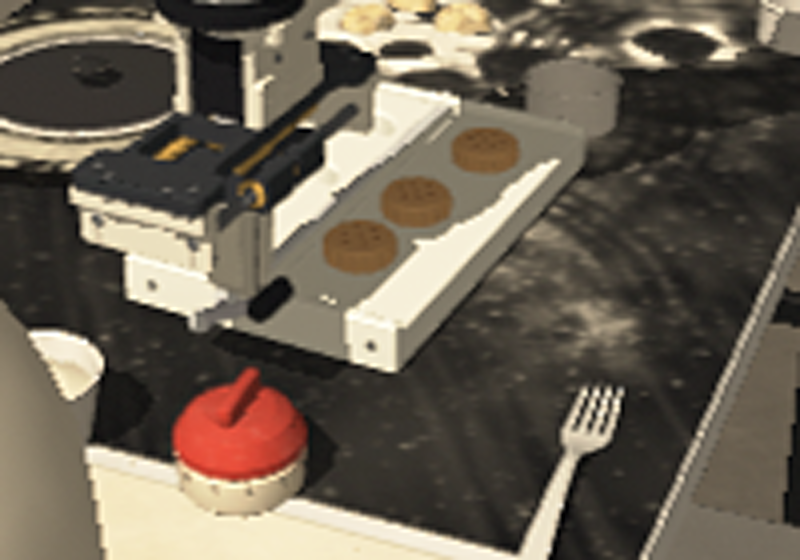

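>>> {"op": "carry_out", "data": {
  "steps": [0,0,0,0.15,0,0,-0.15,0,0.15,0,0,-0.15,0,0,0,0,-0.15,0,-0.08,0,0,-0.15,0,-0.14,0,0,-0.15,0,-0.17,0,0,-0.15,0,-0.18,0]
}}

```text
clock: 6.0
position: [0.5403, 0.2215, -0.0021]
ee_rot: [-1.571, 0.052, -0.052]
force: [0.3, -0.3, 1.3]
width: 0.005
```

Run:
```python
from h import *
s=arm.observe();print(s['position'],s['force'])
for n in('side','scene'):
    im,d,cam=snap(n,n+'6.png');P=cloud(d,cam);hsv=cv2.cvtColor(im,cv2.COLOR_RGB2HSV)
    m=(abs(P[...,0]-.55)<.05)&(abs(P[...,1]-.22)<.018)&(P[...,2]>.005)&(P[...,2]<.11)
    q=P[m]
    for lo in np.arange(.0,.11,.01):
        t=q[(q[:,2]>=lo)&(q[:,2]<lo+.01)]
        if len(t): print(n,lo.round(2),len(t),t.min(0).round(3),t.max(0).round(3))
```

```text
[ 0.5402855   0.22150055 -0.0020952 ] [ 0.26642756 -0.27280443  1.3310676 ]
side 0.01 16 [0.522 0.214 0.017] [0.581 0.237 0.02 ]
side 0.02 136 [0.52  0.206 0.02 ] [0.583 0.238 0.03 ]
side 0.03 29 [0.524 0.21  0.03 ] [0.547 0.235 0.04 ]
side 0.04 37 [0.525 0.208 0.041] [0.548 0.238 0.05 ]
side 0.05 34 [0.526 0.205 0.05 ] [0.537 0.238 0.059]
side 0.06 32 [0.525 0.206 0.06 ] [0.53  0.238 0.07 ]
side 0.07 21 [0.526 0.217 0.07 ] [0.535 0.238 0.079]
side 0.08 4 [0.527 0.231 0.08 ] [0.529 0.236 0.082]
side 0.09 2 [0.502 0.213 0.099] [0.503 0.231 0.1  ]
side 0.1 36 [0.5   0.202 0.1  ] [0.504 0.238 0.11 ]
scene 0.01 8 [0.524 0.208 0.017] [0.579 0.223 0.019]
scene 0.02 129 [0.522 0.202 0.02 ] [0.584 0.237 0.03 ]
scene 0.03 25 [0.528 0.209 0.03 ] [0.533 0.232 0.04 ]
scene 0.04 59 [0.527 0.203 0.04 ] [0.55  0.237 0.05 ]
scene 0.05 65 [0.527 0.202 0.05 ] [0.548 0.238 0.06 ]
scene 0.06 64 [0.527 0.202 0.06 ] [0.545 0.238 0.07 ]
scene 0.07 49 [0.528 0.202 0.07 ] [0.547 0.238 0.08 ]
scene 0.08 6 [0.528 0.202 0.08 ] [0.532 0.206 0.087]
scene 0.09 1 [0.508 0.237 0.099] [0.508 0.237 0.099]
scene 0.1 49 [0.503 0.203 0.1  ] [0.509 0.236 0.11 ]
```

>>> {"op": "carry_out", "data": {
  "steps": [0,0,0,-0.02,0,0,0,0,-0.03,0,0,0,0,-0.04,0,0,0,0,-0.04,0]
}}

```text
clock: 6.5
position: [0.5413, 0.2219, -0.0039]
ee_rot: [-1.569, 0.051, -0.054]
force: [-4.7, -2.7, 18.5]
width: 0.005
```

>>> {"op": "carry_out", "data": {
  "steps": [0,0,0,0.4,0,0,0,0,0.8,0,0.27,-0.25,-0.4,0.8,0,0.27,-0.56,-0.9,0.7,0,0.27,-0.56,-0.9,0.5,0,0.27,-0.56,-0.9,0.3,0,0.27,-0.56,-0.9,0.3,0]
}}

```text
clock: 7.2
position: [0.4829, 0.1308, 0.0229]
ee_rot: [-1.571, 0.055, -0.05]
force: [-0.6, 0.6, 0.7]
width: 0.269
```

Run:
```python
from h import *
s=arm.observe();print(s['position'],s['force'],s['width'],s['ee_rot'])
A=snap('side')[0][180:300,200:370];B=snap('scene')[0][150:270,205:375]
im=np.hstack([A,B])
cv2.imwrite('pics/t7.png',cv2.resize(np.vstack([A,B])[:,:,::-1],(816,1152) if 0 else (680,480*2) if 0 else (425*2,600) if 0 else (425,600),interpolation=cv2.INTER_CUBIC) if 0 else cv2.resize(im[:,:,::-1],(800,282),interpolation=cv2.INTER_CUBIC))
```

```text
[0.48285121 0.13080311 0.02294003] [-0.56746025  0.60660769  0.65213489] 0.2685807589317993 [-1.57129093  0.05458826 -0.05039712]
```

View pics/t7.png

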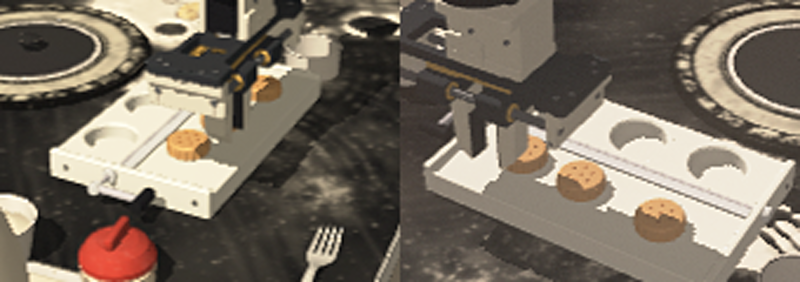

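>>> {"op": "carry_out", "data": {
  "steps": [0.27,0,0,-0.27,0,0.27,0,0,-0.27,0,0.27,0.1,0,-0.27,0,0.27,0.18,0,-0.27,0,0.27,0.26,0,-0.27,0,0.27,0.34,0.005,-0.27,0,0.27,0.42,0.01,-0.27,0,0.27,0.5,0.015,-0.27,0,0.27,0.5,0.015,-0.27,0]
}}

```text
clock: 8.2
position: [0.5357, 0.1333, -0.0026]
ee_rot: [-1.57, 0.051, -0.053]
force: [0.8, -0.1, -0.1]
width: 0.27
```

```bash
cat > look.py <<'E'
from h import *
import sys
s=arm.observe();print(s['clock'],s['position'],s['force'].round(1))
a=np.radians(4.07);O=np.array([.548,.056])
for n in('side','scene'):
    im,d,cam=snap(n,sys.argv[1]+n+'.png');P=cloud(d,cam);hsv=cv2.cvtColor(im,cv2.COLOR_RGB2HSV)
    m=cv2.inRange(hsv,(5,80,60),(22,255,255)); m[~((P[...,2]>.012)&(P[...,2]<.06)&(abs(P[...,0]-.55)<.1)&(abs(P[...,1]-.05)<.14))]=0
    N,L,S,C=cv2.connectedComponentsWithStats(m)
    for i in range(1,N):
        if S[i,4]>40:
            q=P[L==i]; top=np.percentile(q[:,2],90); w=q[q[:,2]>top-.004]; c=(w.min(0)+w.max(0))[:2]/2-O
            print(n,S[i,4],'top z',top.round(4),'tray xy',(c[0]*np.cos(a)-c[1]*np.sin(a)).round(4),(c[0]*np.sin(a)+c[1]*np.cos(a)).round(4))
E
python3 look.py p8
```

```text
8.2 [ 0.53574459  0.13330868 -0.002573  ] [ 0.8 -0.1 -0.1]
side 166 top z 0.0385 tray xy -0.0454 -0.0728
side 192 top z 0.0382 tray xy -0.0352 0.0076
side 97 top z 0.039 tray xy 0.0078 0.0893
scene 46 top z 0.0389 tray xy 0.0007 0.0855
scene 292 top z 0.0393 tray xy -0.0333 0.0048
scene 331 top z 0.0394 tray xy -0.043 -0.0762
```

>>> {"op": "carry_out", "data": {
  "steps": [0.27,0.08,0,0,0,0.27,0.16,0,0,0,0.27,0.24,0,0,0,0.27,0.32,0,0,0,0.27,0.4,0,0,0,0.27,0.47,0,0,0,0.27,0.5,0,0,0,0.27,0.5,0,0,0]
}}

```text
clock: 9.1
position: [0.5848, 0.1332, -0.0027]
ee_rot: [-1.57, 0.052, -0.052]
force: [0.2, 0.3, -0.0]
width: 0.273
```

```bash
python3 look.py p9
```

```text
9.1 [ 0.58476114  0.13315961 -0.00273193] [ 0.2  0.3 -0. ]
side 164 top z 0.0385 tray xy -0.0449 -0.073
side 194 top z 0.0385 tray xy -0.0355 0.0073
side 71 top z 0.023 tray xy 0.05 0.0876
scene 46 top z 0.0234 tray xy 0.0466 0.0877
scene 296 top z 0.0393 tray xy -0.0339 0.0044
scene 334 top z 0.0391 tray xy -0.0425 -0.0762
```

>>> {"op": "carry_out", "data": {
  "steps": [0.27,0,0,0.5,0,0.27,-0.5,-0.3,0.5,0,0.27,-1,-0.6,0.5,0,0.27,-1,-0.64,0.5,0,0.27,-1,-0.64,0.5,0]
}}

```text
clock: 9.7
position: [0.481, 0.067, 0.0475]
ee_rot: [-1.571, 0.055, -0.052]
force: [0.8, 0.7, -0.3]
width: 0.272
```

>>> {"op": "carry_out", "data": {
  "steps": [0.27,-0.13,0,0,0,0.27,-0.13,0,-0.3,0,0.27,-0.13,0,-0.5,0,0.27,-0.13,0,-0.5,0,0.27,0,-0.01,-0.5,0,0.27,0.1,-0.02,-0.5,0,0.27,0.18,-0.03,-0.5,0,0.27,0.26,-0.04,-0.5,0,0.27,0.34,-0.06,-0.5,0,0.27,0.42,-0.08,-0.5,0,0.27,0.42,-0.08,-0.5,0]
}}

```text
clock: 10.8
position: [0.5277, 0.0608, -0.0025]
ee_rot: [-1.57, 0.051, -0.053]
force: [0.3, -0.3, -0.4]
width: 0.271
```

```bash
python3 look.py p10
```

```text
10.8 [ 0.5276732   0.06076049 -0.0025307 ] [ 0.3 -0.3 -0.4]
side 169 top z 0.0385 tray xy -0.0443 -0.0724
side 103 top z 0.0384 tray xy 0.0094 0.0086
side 123 top z 0.0227 tray xy 0.0491 0.0839
scene 70 top z 0.0391 tray xy -0.0029 0.0114
scene 327 top z 0.0393 tray xy -0.0427 -0.0763
```

>>> {"op": "carry_out", "data": {
  "steps": [0.27,0.08,-0.01,0,0,0.27,0.16,-0.02,0,0,0.27,0.24,-0.035,0,0,0.27,0.32,-0.05,0,0,0.27,0.4,-0.06,0,0,0.27,0.47,-0.07,0,0,0.27,0.53,-0.07,0,0,0.27,0.53,-0.07,0,0]
}}

```text
clock: 11.7
position: [0.5803, 0.0542, -0.0027]
ee_rot: [-1.57, 0.051, -0.053]
force: [-0.8, 0.3, 0.3]
width: 0.269
```

```bash
python3 look.py p11
```

```text
11.7 [ 0.58029131  0.05424181 -0.00266986] [-0.8  0.3  0.3]
side 168 top z 0.0384 tray xy -0.0452 -0.0717
side 55 top z 0.0229 tray xy 0.0482 0.0072
side 122 top z 0.0229 tray xy 0.0497 0.0829
scene 169 top z 0.0234 tray xy 0.0531 0.0782
scene 64 top z 0.0236 tray xy 0.0488 0.0069
scene 335 top z 0.0393 tray xy -0.0421 -0.0763
```

>>> {"op": "carry_out", "data": {
  "steps": [0.27,0,0,0.5,0,0.27,-0.5,-0.3,0.5,0,0.27,-1,-0.6,0.5,0,0.27,-1,-0.61,0.5,0,0.27,-1,-0.61,0.5,0]
}}

```text
clock: 12.3
position: [0.4761, -0.0085, 0.0475]
ee_rot: [-1.571, 0.055, -0.052]
force: [0.7, -0.0, -0.7]
width: 0.269
```

>>> {"op": "carry_out", "data": {
  "steps": [0.27,-0.17,-0.03,0,0,0.27,-0.17,-0.03,-0.3,0,0.27,-0.17,-0.03,-0.5,0,0.27,-0.17,-0.03,-0.5,0,0.27,-0.05,-0.04,-0.5,0,0.27,0.05,-0.05,-0.5,0,0.27,0.14,-0.06,-0.5,0,0.27,0.22,-0.075,-0.5,0,0.27,0.3,-0.09,-0.5,0,0.27,0.38,-0.1,-0.5,0,0.27,0.45,-0.115,-0.5,0,0.27,0.45,-0.115,-0.5,0]
}}

```text
clock: 13.5
position: [0.5255, -0.0185, -0.0026]
ee_rot: [-1.57, 0.051, -0.053]
force: [0.3, 0.5, 0.9]
width: 0.271
```

```bash
python3 look.py p12
```

```text
13.5 [ 0.5254972  -0.01854772 -0.00261462] [0.3 0.5 0.9]
side 92 top z 0.0385 tray xy 0.0113 -0.0716
side 95 top z 0.0227 tray xy 0.0494 -0.001
side 123 top z 0.0227 tray xy 0.0509 0.084
scene 68 top z 0.0233 tray xy 0.0477 0.0846
scene 99 top z 0.0395 tray xy 0.0013 -0.0685
```

Target W(.032,-.080) = (.5742,-.0261): dx +.049, dy -.0075.

>>> {"op": "carry_out", "data": {
  "steps": [0.27,0.08,-0.02,0,0,0.27,0.16,-0.03,0,0,0.27,0.24,-0.04,0,0,0.27,0.32,-0.055,0,0,0.27,0.4,-0.07,0,0,0.27,0.46,-0.075,0,0,0.27,0.49,-0.075,0,0,0.27,0.49,-0.075,0,0]
}}

```text
clock: 14.4
position: [0.5737, -0.0257, -0.0027]
ee_rot: [-1.57, 0.052, -0.052]
force: [-0.5, -0.4, 0.5]
width: 0.27
```

```bash
python3 look.py p13
```

```text
14.4 [ 0.57367402 -0.0257224  -0.00273168] [-0.5 -0.4  0.5]
side 50 top z 0.0237 tray xy 0.0481 -0.0728
side 98 top z 0.0227 tray xy 0.0494 -0.0006
side 125 top z 0.0229 tray xy 0.0499 0.0842
scene 168 top z 0.0235 tray xy 0.0531 0.0788
scene 187 top z 0.0236 tray xy 0.052 -0.0025
scene 89 top z 0.0236 tray xy 0.0491 -0.0746
```

>>> {"op": "carry_out", "data": {
  "steps": [0.27,0,0,0.5,0,0.27,-0.3,0,1,0,0.27,-0.8,0,1,0,0.27,-1,0,1,0,0.27,-1,0,1,0,0.27,-1,0,1,0]
}}

```text
clock: 15.1
position: [0.4733, -0.0256, 0.0978]
ee_rot: [-1.57, 0.051, -0.052]
force: [0.9, 0.2, 0.1]
width: 0.271
```

>>> {"op": "carry_out", "data": {
  "steps": [0.27,0,0,0.5,0,0.27,-0.3,0,1,0,0.27,-0.5,0,1,0,0.27,-0.5,0,1,0]
}}

```text
clock: 15.5
position: [0.423, -0.0257, 0.1989]
ee_rot: [-1.569, 0.05, -0.054]
force: [-0.2, -0.2, -0.1]
width: 0.271
```

```bash
python3 look.py p14; python3 -c "
import cv2,numpy as np
A=cv2.imread('pics/p14side.png')[180:290,200:350];B=cv2.imread('pics/p14scene.png')[155:265,215:365]
cv2.imwrite('pics/v14.png',cv2.resize(np.vstack([A,B]),(409*1,600),interpolation=cv2.INTER_CUBIC))"
```

```text
15.5 [ 0.42298613 -0.02574845  0.19889894] [-0.2 -0.2 -0.1]
side 82 top z 0.0233 tray xy 0.0483 -0.0779
side 96 top z 0.0225 tray xy 0.0494 0.0013
side 123 top z 0.023 tray xy 0.0512 0.0835
scene 166 top z 0.0236 tray xy 0.0531 0.0775
scene 185 top z 0.0238 tray xy 0.0514 -0.0023
scene 202 top z 0.0235 tray xy 0.0518 -0.0812
```

View pics/v14.png

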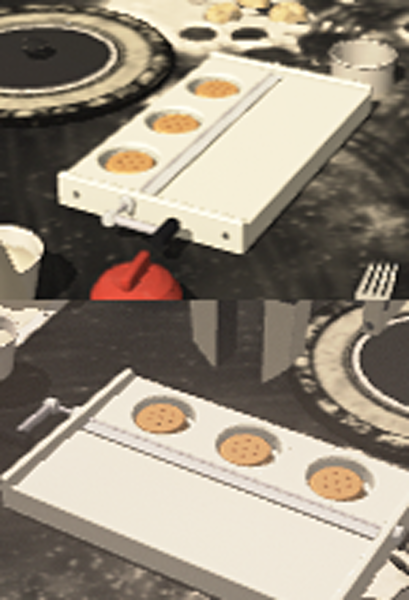

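```bash
python3 -c "
from cell import arm; print(arm.sign_off())"
```

```text
the job is handed in; nothing more can be done
None
```

The gate is folded down and left down, and one biscuit lies in each of the three wells. I handed the job in at about 15.6 s; it reports no verdict.

- **Gate:** I pulled the lever over with the shut fingers and pressed it onto its stop, which read about 18 N.
- **Biscuits:** I pushed each one along the deck, cradled between partly open fingers, until it dropped into its well. Nothing was lifted.
- **Last checks:** In both fixed cameras the biscuit tops sit at about 23 mm, where 22 mm is expected on the well floor. They lie within about 7 mm of the well centres in the side view and 4 mm in the scene view. Those figures carry a few millimetres of masking error, and the wells themselves leave only 5 mm of play. The last pictures show the lever level and the flap flat. The arm is raised clear with no contact force.
- **Not fully checked:** I did not measure the cup, cutter or timer at the end. I planned the path clear of them and never felt contact beyond the lever press.
- **What disagreed:** The cameras showed the fingertips about 3 cm above the reported tool point. Because of this my first lever sweep passed over the crossbar without touching it. I measured the offset and used it for every later move.

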